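Make up two optics kits

TASK

Make up two kits from the optics stock on the breadboard: the clear lens, the amber filter and the post holder go in the blue tray, the mirror and the bare steel post go in the yellow tray. Stand every piece upright on the floor of a bay of its own, let go of it, and leave the green filter, the laser head and the screwdriver where they are.

Things in the scene. Friction and masses are not known exactly. Their poses are not given: they have to be found in the camera images.
- lens: Clear lens in an upright square red plate (40 mm wide along its y, 14 mm thick along its x, from 30 to 70 mm high) on a 14 mm stem and a round red foot (36 mm diameter, 8 mm high). The glass is on the two broad faces; the flat narrow sides, 40 mm apart along y, are the place to grip. Origin: centre of the underside of the foot, z up. 0.12 kg.
- mirror: Mirror in an upright square black plate (40 mm wide along its y, 14 mm thick along its x, from 30 to 70 mm high) on a 14 mm stem and a round black foot (36 mm diameter, 8 mm high). Silver disc on its -x face, three brass adjuster knobs standing 14 mm out of its +x face. The flat narrow sides, 40 mm apart along y, are the place to grip. Origin: centre of the underside of the foot, z up. 0.13 kg.
- amber_filter: Filter tube: upright black cylinder, 36 mm diameter, 55 mm tall, with an orange-amber glass on its flat top. 0.10 kg. Origin: centre of the underside, z up.
- post_holder: Post holder: upright black cylinder, 26 mm diameter, on a black square foot 34 x 34 x 8 mm; 60 mm tall in all. Its flat top shows an aluminium ring round a dark bore. A white thumbscrew (14 mm diameter) 50 mm up sticks out to 24 mm from the axis towards its own -x; grip the cylinder along its y, clear of the screw. Origin: centre of the underside of the foot, z up. 0.12 kg.
- steel_post: Bare bright steel post: upright cylinder, 20 mm diameter, 70 mm tall in all, on a round black foot (36 mm diameter, 6 mm high), small dark hole in its top. Origin: centre of the underside of the foot, z up. 0.18 kg.
- blue_tray: A rectangular kit tray of blue plastic with grey bay floors, fixed to the table, 194 mm (its own y) by 68 mm (its own x). Two 3 mm dividers make three bays of 60 x 60 mm in a row along its y, with bay centres at y = -63, 0 and +63 mm. Floor 4 mm thick; walls and dividers rise to 12 mm. Origin: centre of the underside.
- yellow_tray: A rectangular kit tray of yellow plastic with grey bay floors, fixed to the table, 194 mm (its own y) by 68 mm (its own x). Two 3 mm dividers make three bays of 60 x 60 mm in a row along its y, with bay centres at y = -63, 0 and +63 mm. Floor 4 mm thick; walls and dividers rise to 12 mm. Origin: centre of the underside.
- green_filter: Filter tube: upright black cylinder, 36 mm diameter, 55 mm tall, with a green glass on its flat top. Not wanted in either kit: stays where it stands. Origin: centre of the underside, z up.
- laser_head: Black finned laser head with a plain yellow plate on top, 130 x 55 x 45 mm (x, y, z), 0.8 kg, loose at the left of the work; stays where it is. Origin: centre of its underside.
- driver: Screwdriver with an orange handle, 160 mm long, lying along its x at the right of the work; stays where it is. Origin on its underside.

How it is judged:
At the end, for the whole second after the job is handed in: Each piece in its kit's tray, foot on a bay floor (origin 1 to 8 mm above the tray underside, within 20 mm of its long centre line, 90 mm along it), upright within 0.12 rad, at rest, released; green filter upright and all three bystanders within 20 mm of their starts (x of lens in the frame of blue_tray between -0.02 and 0.02 m and y of lens in the frame of blue_tray between -0.09 and 0.09 m and z of lens in the frame of blue_tray between 0.001 and 0.008 m and angle between each of lens, amber_filter, post_holder, mirror, steel_post, green_filter's own z axis and vertical below 0.12 rad and linear speed of each of lens, amber_filter, post_holder, mirror, steel_post below 0.02 m/s and contact force between each of lens, amber_filter, post_holder, mirror, steel_post and the fingers below 0.2 N and x of amber_filter in the frame of blue_tray between -0.02 and 0.02 m and y of amber_filter in the frame of blue_tray between -0.09 and 0.09 m and z of amber_filter in the frame of blue_tray between 0.001 and 0.008 m and x of post_holder in the frame of blue_tray between -0.02 and 0.02 m and y of post_holder in the frame of blue_tray between -0.09 and 0.09 m and z of post_holder in the frame of blue_tray between 0.001 and 0.008 m and x of mirror in the frame of yellow_tray between -0.02 and 0.02 m and y of mirror in the frame of yellow_tray between -0.09 and 0.09 m and z of mirror in the frame of yellow_tray between 0.001 and 0.008 m and x of steel_post in the frame of yellow_tray between -0.02 and 0.02 m and y of steel_post in the frame of yellow_tray between -0.09 and 0.09 m and z of steel_post in the frame of yellow_tray between 0.001 and 0.008 m and distance of each of green_filter, laser_head, driver from where it was at the start of the episode below 0.02 m); the robot touches nothing.
It fails at once if a bystander (green filter, laser head, screwdriver) is moved by more than 20 mm (distance of any of green_filter, laser_head, driver from where it was at the start of the episode above 0.02 m).
It also fails if it takes over 144 s, if anything falls off the work surface, if the arm or the gripper's body presses on something with over 40 N, if the wrist force passes 120 N, or if a joint passes its speed limit or range.

ROBOT

A 6-joint arm with a two-finger parallel gripper is mounted at the origin on the work surface. World frame = base frame: x ahead of the robot, y to its left, z up, the work surface at z = 0. Lengths are in m, angles in rad, forces in N, time in s.
With the tool pointing down it reaches from about 0.3 to 0.875 m from the base axis. Payload 6.4 kg.
Tool frame: the origin (TCP) lies at the very end of the fingers, on their centre line; the grasp point (between the pads) lies 19 mm behind it; z points along the fingers, x is the direction in which the jaws open and shut, and the axes are right-handed (so a half turn about z gives the same grasp; the last joint's range is limited). The gripper opens to 85 mm and grips with 20 to 120 N. Pads are 22 mm wide; open, the fingers measure 114 mm over their backs; the gripper's body (76 mm by 85 mm) begins 54 mm behind the grasp point. The pads swing forward as they close: fully open they stand 13 mm farther back than shut.
Start: joints at [-1.453, 0.181, 1.607, -0, 1.354, -0.206], TCP at [0.183, -0.545, 0.231] pointing down, gripper open.
Joint ranges: [-2.99, 2.99], [-0.89, 2.07], [0.3, 2.58], [-1.14, 4.28], [0, 2.63], [-3.12, 3.12]. Speed limits (rad/s): [2.57, 2.57, 3.01, 3.14, 3.14, 3.14].

INTERFACE

Orientations are given as a unit quaternion [x, y, z, w].
In Python, from rig import arm gives the robot as it stands. Calls block until the motion is done:
- arm.movep(position, orientation): joint-space move of the TCP to a pose.
- arm.move_l(position, attitude=None, vel=0.15, stop_force=None): straight line of the TCP; attitude=None keeps the orientation; vel is the mean speed in m/s. With stop_force (N) it stops when the force on the tool has changed by that much, and returns True; else False.
- arm.goto_joints(angles): joint-space move.
- arm.grip(opening, newtons=None): finger opening in m; newtons is the grip in N (None keeps the last); returns when the fingers have stopped.
- arm.dwell(seconds).
- arm.ik(position, orientation): joint angles nearest the present ones, or None.
- arm.get_image(name): name is "scene" or "top"; returns a dict with "img" (384x512x3 uint8, blue, green, red), "range_z" (384x512 float32, m along the optical axis (not along the pixel's ray), 0 where there is no reading), "fx", "fy", "cx", "cy" (pixels), "rvec" (rotation vector, rad) and "tvec" (3), from world to camera coordinates, as OpenCV has them. Camera axes: x right, y down, z forward; pixel columns grow to the right and rows downward; lengths in m; the calibration is good to about 2 mm. A picture is of the moment at which its call begins.
A pose or a line that the arm cannot do raises arm.IKError and nothing moves.
- arm.sign_off(): hands the job in, once; it reports no verdict.
Readings, each from a call of its own:
- arm.get_time(): time.
- arm.get_q(): joint angles.
- arm.get_joint_velocities(): joint speeds.
- arm.get_effort(): joint torques, N m.
- arm.get_tcp_pos(): TCP position.
- arm.get_tcp_rot(): TCP orientation.
- arm.get_force(): force on the tool from outside, world axes, zero at the start.
- arm.get_moment(): the same for the moment, N m.
- arm.get_width(): finger opening in m.
Only numpy, scipy, OpenCV 4.12 (cv2) and the standard library are available. Lean on these libraries where they do the work, as an engineer would, in place of code of your own. Each camera call takes 0.05 s, during which the arm holds its last target.

## Working session

There is one attempt and no reset: what is moved stays moved. The work goes in short steps, each a Python script; the robot and the scene stay as the last script left them, time stands still between calls to the robot, and variables do not carry over. Pictures are saved under pics/ and viewed, and the job is handed in when it is done.

```bash
mkdir -p pics; ls
python3 - <<'E'
from rig import arm
import cv2,pickle
for n in("top","scene"):
    d=arm.get_image(n); pickle.dump(d,open(n+"0.pkl","wb")); cv2.imwrite(f"pics/{n}0.png",d["img"])
    print(n,d["fx"],d["fy"],d["cx"],d["cy"],d["rvec"],d["tvec"],(d["range_z"]>0).mean())
print(arm.get_time(),arm.get_width())
E
```

```text
pics
top 495.80190130941986 495.80190130941986 264.1986871855123 191.76497723836943 [ 2.13226908 -2.19514808  0.07079753] [0.04490747 0.54955929 1.66017891] 0.9962005615234375
scene 404.1245212170111 404.1245212170111 254.92884061635374 188.5637164464136 [ 2.18290586  1.2905854  -0.46869809] [-0.24360501 -0.3450232   1.38113956] 0.99603271484375
0.1 0.08544174780338176
```

View pics/top0.png

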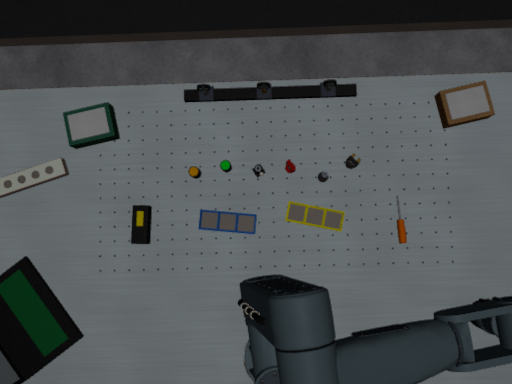

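View pics/scene0.png

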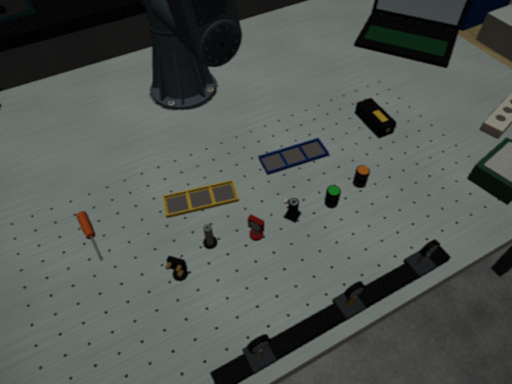

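The top view shows, left to right: amber (194,172), green (226,166), post holder (259,170), lens (290,166), steel post (323,176) and mirror (353,160). The blue tray is near (228,222) and the yellow one near (315,217). I'll zoom in.

Run:
```python
import cv2,pickle
a=pickle.load(open("top0.pkl","rb"))["img"]; b=pickle.load(open("scene0.pkl","rb"))["img"]
c=cv2.resize(a[145:195,180:370],None,fx=4.2,fy=4.2,interpolation=cv2.INTER_CUBIC)
c2=cv2.resize(a[195:245,180:370],None,fx=4.2,fy=4.2,interpolation=cv2.INTER_CUBIC)
cv2.imwrite("pics/topz.png",cv2.convertScaleAbs(cv2.vconcat([c,c2]),alpha=1.8,beta=20))
cv2.imwrite("pics/scz.png",cv2.convertScaleAbs(cv2.resize(b[130:290,150:400],None,fx=3.2,fy=3.2,interpolation=cv2.INTER_CUBIC),alpha=1.8,beta=20))
```

```text
(no output)
```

View pics/topz.png

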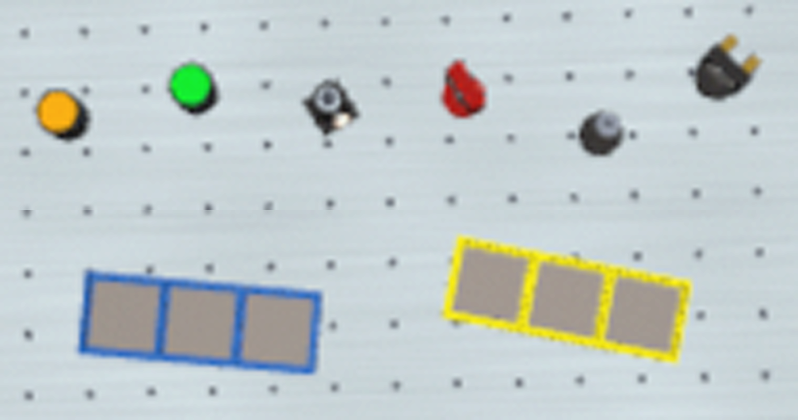

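View pics/scz.png

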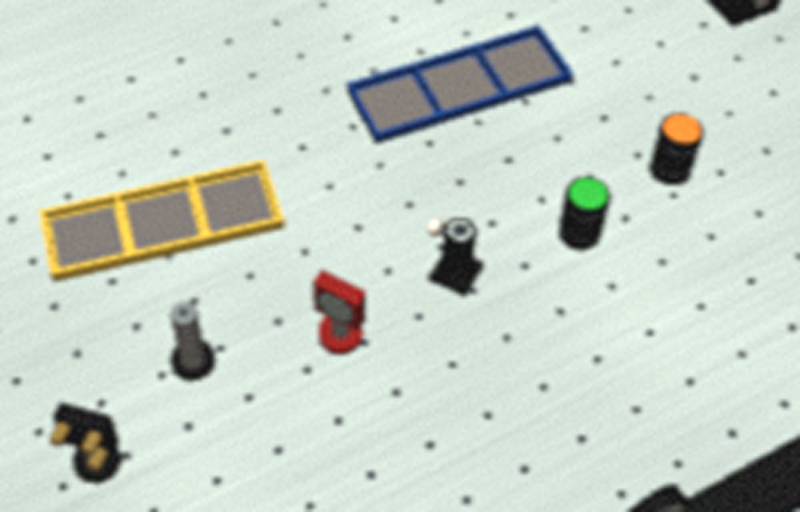

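```bash
cat > h.py <<'E'
import numpy as np,cv2,pickle
def cloud(d):
    R=cv2.Rodrigues(np.array(d["rvec"],float))[0]; t=np.array(d["tvec"],float)
    v,u=np.mgrid[0:384,0:512]; z=d["range_z"]
    P=np.stack([(u-d["cx"])/d["fx"]*z,(v-d["cy"])/d["fy"]*z,z],-1)
    W=(P-t)@R; W[z==0]=np.nan; return W
def ray(d,uv,h):
    R=cv2.Rodrigues(np.array(d["rvec"],float))[0]; t=np.array(d["tvec"],float)
    uv=np.atleast_2d(uv).astype(float)
    r=np.c_[(uv[:,0]-d["cx"])/d["fx"],(uv[:,1]-d["cy"])/d["fy"],np.ones(len(uv))]@R
    c=-R.T@t; return c+r*((h-c[2])/r[:,2])[:,None]
def hsv(d): return cv2.cvtColor(d["img"],cv2.COLOR_BGR2HSV)
E
python3 - <<'E'
from h import *
np.set_printoptions(precision=4,suppress=True)
T=pickle.load(open("top0.pkl","rb"));S=pickle.load(open("scene0.pkl","rb"))
R=cv2.Rodrigues(T["rvec"])[0];print("cam",-R.T@T["tvec"]);R=cv2.Rodrigues(S["rvec"])[0];print("cam",-R.T@S["tvec"])
for n,d in(("top",T),("scene",S)):
    W=cloud(d);H=hsv(d)
    print(n,"table z",np.nanmedian(W[200:300,100:400,2]))
    roi=(W[...,0]>.3)&(W[...,0]<.95)&(abs(W[...,1]+.02)<.45)
    def m(lo,hi): return (cv2.inRange(H,lo,hi)>0)&roi
    for nm,lo,hi,z in(("amber",(8,130,110),(22,255,255),.055),("green",(50,130,60),(75,255,255),.055),("red",(0,120,50),(6,255,255),.07),("blue",(100,100,50),(120,255,255),.012),("yellow",(24,120,80),(34,255,255),.012)):
        k,l,st,c=cv2.connectedComponentsWithStats(m(lo,hi).astype(np.uint8))
        for i in range(1,k):
            if st[i,4]>5:
                print(nm,st[i,4],c[i],ray(d,c[i],z)[0])
                if nm in("blue","yellow"):
                    cs=cv2.findContours((l==i).astype(np.uint8),cv2.RETR_EXTERNAL,cv2.CHAIN_APPROX_NONE)[0][0][:,0]
                    P=ray(d,cs,.012)[:,:2]; r=cv2.minAreaRect((P*1000).astype(np.float32)); print("   rect",r)
    # clusters above table
    m2=((W[...,2]>.025)&(W[...,2]<.1)&roi).astype(np.uint8)
    k,l,st,c=cv2.connectedComponentsWithStats(m2)
    for i in range(1,k):
        if st[i,4]>15 and st[i,4]<1500:
            P=W[l==i]; print("cl",st[i,4],c[i],np.median(P,0),P.max(0),P.min(0))
E
```

```text
cam [ 0.3992 -0.0097  1.7032]
cam [ 1.1134 -0.3101  0.8661]
top table z 0.0008058728196662316
amber 53 [193.2642 170.9057] [0.6256 0.2648 0.055 ]
amber 101 [402.0297 231.2277] [ 0.4039 -0.4218  0.055 ]
green 68 [224.8382 164.7794] [0.643 0.158 0.055]
red 78 [289.6538 166.4487] [ 0.6284 -0.0589  0.07  ]
blue 364 [226.5137 221.239 ] [0.4547 0.1607 0.012 ]
   rect ((454.5563659667969, 158.811279296875), (192.45721435546875, 67.6508560180664), 83.33050537109375)
yellow 411 [314.781  215.7032] [ 0.4649 -0.1406  0.012 ]
   rect ((464.9487609863281, -139.70404052734375), (193.02439880371094, 68.10783386230469), 77.51161193847656)
cl 186 [327.7903  90.    ] [ 0.8917 -0.1969  0.0351] [ 0.9227 -0.1748  0.0981] [ 0.872  -0.2291  0.0253]
cl 183 [264.2022  92.2404] [0.8914 0.0187 0.0345] [0.9173 0.0444 0.0999] [ 0.8728 -0.0117  0.0251]
cl 187 [206.2246  93.9519] [0.8918 0.2161 0.0355] [0.9233 0.2491 0.0999] [0.873  0.1929 0.0252]
cl 103 [353.1359 159.7379] [ 0.6439 -0.2701  0.0665] [ 0.6673 -0.2525  0.0786] [ 0.6265 -0.2937  0.0291]
cl 67 [290.5821 165.194 ] [ 0.6331 -0.0631  0.0686] [ 0.6536 -0.
[... 2018 characters left out ...]
23.4521] [ 0.6402 -0.0684  0.0607] [ 0.6562 -0.0511  0.0727] [ 0.6156 -0.0803  0.0261]
cl 36 [ 84.0556 222.5556] [ 0.4094 -0.4317  0.0263] [ 0.4295 -0.4256  0.029 ] [ 0.391  -0.4382  0.0251]
cl 130 [207.4615 232.1769] [ 0.6066 -0.1775  0.0584] [ 0.6113 -0.167   0.0724] [ 0.5895 -0.186   0.0255]
cl 516 [420.0988 262.2655] [0.9057 0.2104 0.0335] [0.9252 0.2433 0.1   ] [0.8739 0.1906 0.0251]
cl 280 [175.8643 264.7571] [ 0.6505 -0.2749  0.0649] [ 0.6695 -0.2546  0.0724] [ 0.6264 -0.2987  0.0313]
cl 539 [348.462  304.0482] [0.9059 0.0104 0.0336] [0.925  0.0424 0.0999] [ 0.8742 -0.0085  0.025 ]
cl 565 [258.9168 357.0071] [ 0.9068 -0.207   0.0337] [ 0.9247 -0.1774  0.0997] [ 0.8749 -0.2277  0.0254]
```

Run:
```python
from h import *
np.set_printoptions(precision=4,suppress=True)
T=pickle.load(open("top0.pkl","rb"));S=pickle.load(open("scene0.pkl","rb"))
cs={"holder":(.625,.042,.06),"lens":(.635,-.062,.07),"post":(.60,-.173,.07),"mirror":(.645,-.271,.07)}
out=np.full((600,800,3),255,np.uint8)
for j,(n,(x,y,h)) in enumerate(cs.items()):
    allp=[]
    for k,(dn,d) in enumerate((("T",T),("S",S))):
        W=cloud(d); near=(abs(W[...,0]-x)<.04)&(abs(W[...,1]-y)<.04)
        m=near&(W[...,2]>h-(.035 if h==.07 and n!="post" else .012))&(W[...,2]<h+.012)
        P=W[m]; top=P[P[:,2]>h-.008] if n in("post","holder") else P
        r=cv2.minAreaRect((top[:,:2]*1000).astype(np.float32))
        print(n,dn,len(top),top.mean(0),"rect",np.round(np.array([*r[0],*r[1],r[2]]),1))
        cols=d["img"][m]
        ox,oy=200*j,300*k
        for p,c in zip(P,cols):
            px=int(ox+100-(p[1]-y)*2400);py=int(oy+150-(p[0]-x)*2400)
            cv2.circle(out,(px,py),4,[int(min(255,v*1.7)) for v in c],-1)
        # footprint circle centre
        cv2.drawMarker(out,(ox+100,oy+150),(255,0,255),0,10)
cv2.imwrite("pics/map.png",out)
```

```text
holder T 53 [0.625  0.0452 0.0603] rect [622.8  45.1  33.7  23.3  16.8]
holder S 96 [0.628  0.0412 0.058 ] rect [626.1  39.7  35.6  24.7  49.7]
lens T 67 [ 0.633  -0.0623  0.0662] rect [634.5 -62.2  40.8  15.8  28.4]
lens S 202 [ 0.6392 -0.0675  0.0593] rect [636.2 -66.6  40.3  16.4  28.6]
post T 29 [ 0.5992 -0.1731  0.0703] rect [ 599.5 -173.2   17.    17.1   49.3]
post S 58 [ 0.6018 -0.1765  0.0689] rect [ 600.8 -175.8   20.1   19.2   26.2]
mirror T 100 [ 0.6451 -0.271   0.0644] rect [ 648.3 -273.8   37.9   29.5   45.5]
mirror S 271 [ 0.6508 -0.2747  0.0601] rect [ 648.7 -277.4   40.5   28.3   44.8]
```

View pics/map.png

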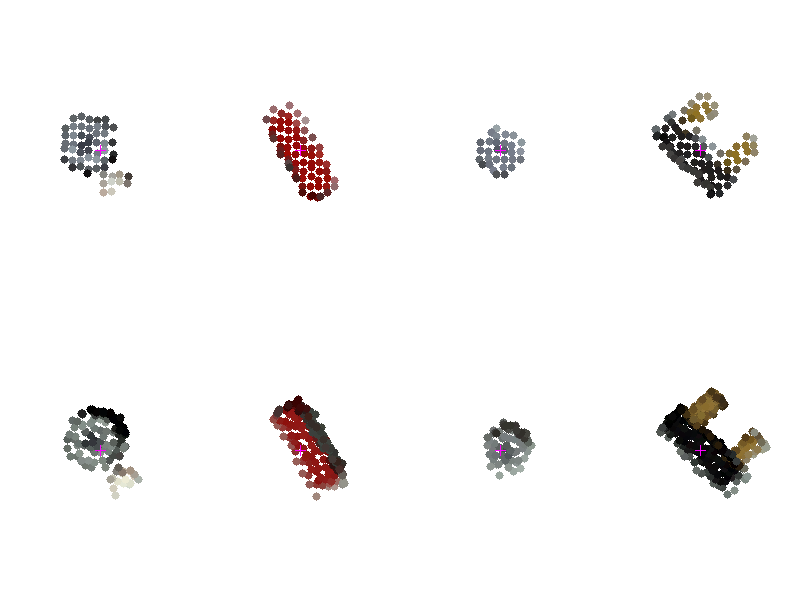

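```bash
cat > go.py <<'E'
import numpy as np
from rig import arm
from scipy.spatial.transform import Rotation as Ro
def q(deg):
    a=np.radians(deg);c,s=np.cos(a),np.sin(a)
    return Ro.from_matrix(np.array([[c,s,0],[s,-c,0],[0,0,-1]])).as_quat()
TR={"b":((.4546,.1588),83.2),"y":((.4649,-.1397),77.5)}
#name: x,y,jaw deg,tcp z at pick, open, tray, bay y
IT={"amber":(.6263,.2636,-7,.016,.06,"b",.063),"holder":(.629,.0455,123,.022,.055,"b",0),
"lens":(.6353,-.0643,28.5,.027,.062,"b",-.063),"post":(.600,-.1745,-12,.025,.05,"y",.063),"mirror":(.6435,-.2707,45,.027,.062,"y",-.063)}
ZT=.19
def plan(n):
    x,y,a,z,o,t,b=IT[n];(tx,ty),ang=TR[t]
    px,py=tx+b*np.cos(np.radians(ang)),ty+b*np.sin(np.radians(ang))
    pa=ang-90
    pa+=180*round((a-pa)/180)
    best=None
    for f in(0,180,-180):
        j1=arm.ik([x,y,z],q(a+f));j2=arm.ik([px,py,z+.004],q(pa+f))
        if j1 is None or j2 is None: continue
        c=max(abs(j1[5]),abs(j2[5]))
        if best is None or c<best[0]: best=(c,a+f,pa+f)
    return best,(px,py)
def pick(n):
    x,y,a,z,o,t,b=IT[n];best,p=plan(n);_,a,pa=best;print(n,best,p)
    arm.movep([x,y,ZT],q(a)); arm.grip(min(.085,o+.012))
    arm.move_l([x,y,.09],vel=.25)
    hit=arm.move_l([x,y,z],vel=.1,stop_force=8); print("hit",hit,arm.get_tcp_pos())
    if hit: return False
    arm.grip(0,40); arm.dwell(.2); print("width",arm.get_width())
    arm.move_l([x,y,ZT],vel=.2); print("lift width",arm.get_width(),"F",arm.get_force()); return True
def place(n):
    x,y,a,z,o,t,b=IT[n];best,(px,py)=plan(n);_,a,pa=best
    arm.move_l([px,py,ZT],q(pa),vel=.2); arm.move_l([px,py,z+.025],vel=.2)
    hit=arm.move_l([px,py,z+.002],vel=.03,stop_force=4)
    print("place hit",hit,arm.get_tcp_pos(),"expect",px,py,z+.004)
    w=arm.get_width(); arm.grip(w+.02); arm.dwell(.2)
    arm.move_l([px,py,ZT],vel=.2); print("t",arm.get_time(),"w",arm.get_width(),arm.get_force())
E
python3 - <<'E'
from go import *
for n in IT: print(n,plan(n))
arm.movep([.45,-.2,.3],q(0)) if False else None
if pick("amber"): print("ok",arm.get_time())
E
```

```text
amber ((np.float64(0.34631273021495446), -7, -6.799999999999997), (np.float64(0.46205945000330956), np.float64(0.22135682701071183)))
holder ((np.float64(0.8791519388886293), -57, -6.800000000000011), (np.float64(0.4546), np.float64(0.1588)))
lens ((np.float64(0.7838318681059482), 28.5, -6.799999999999997), (np.float64(0.44714054999669045), np.float64(0.09624317298928817)))
post ((np.float64(0.26324354612063283), -12, -12.5), (np.float64(0.47853569567810045), np.float64(-0.07819335155144419)))
mirror ((np.float64(1.3531442616606204), 45, -12.5), (np.float64(0.4512643043218995), np.float64(-0.2012066484485558)))
amber (np.float64(0.34631273021495446), -7, -6.799999999999997) (np.float64(0.46205945000330956), np.float64(0.22135682701071183))
hit False [0.62680555 0.26371316 0.01642419]
width 0.03492236603083094
lift width 0.035248026341373945 F [-0.70498072  0.36472624 -1.78863884]
ok 6.6917
```

Run:
```python
from go import *
place("amber")
if pick("holder"): place("holder")
from h import *
for n in("top","scene"):
    d=arm.get_image(n); pickle.dump(d,open(n+"1.pkl","wb"))
    r=(slice(130,250),slice(130,420)) if n=="top" else (slice(120,290),slice(130,400))
    cv2.imwrite(f"pics/{n}1.png",cv2.convertScaleAbs(cv2.resize(d["img"][r],None,fx=2.7,fy=2.7,interpolation=cv2.INTER_CUBIC),alpha=1.6,beta=15))
```

```text
place hit True [0.46178656 0.22128038 0.02093289] expect 0.46205945000330956 0.22135682701071183 0.02
t 10.7583 w 0.05496512674301197 [-0.40726114 -0.03921695 -0.40415628]
holder (np.float64(0.8791519388886293), -57, -6.800000000000011) (np.float64(0.4546), np.float64(0.1588))
hit False [0.629563   0.04544386 0.02251877]
width 0.024849736782737518
lift width 0.024722235633225946 F [ 0.60226865 -0.15580953 -0.71812164]
place hit True [0.45431177 0.15878017 0.0267208 ] expect 0.4546 0.1588 0.026
t 19.2167 w 0.04508404282912698 [-0.64306606 -0.55366638  0.75266186]
```

View pics/scene1.png

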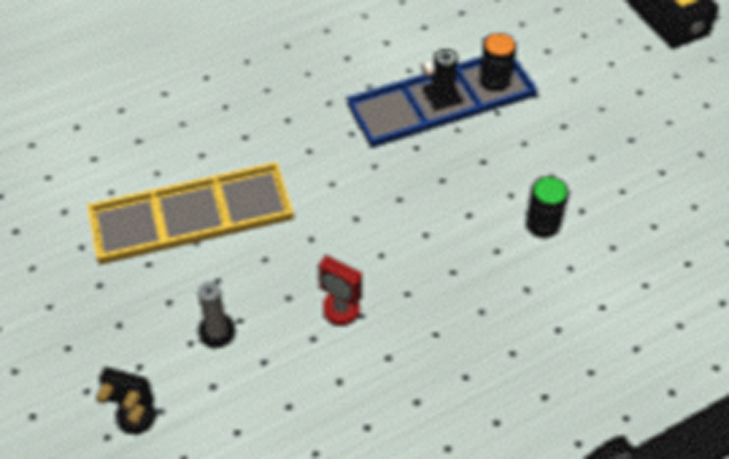

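The holder (crop 445,80) and amber filter (498,62) are both standing in bays of the blue tray, and the green filter (545,207) hasn't moved. Next are the other three pieces.

Run:
```python
from go import *
for n in("lens","post","mirror"):
    if not pick(n): print("STOP",n); break
    w=arm.get_width()
    if abs(w-(.02 if n=="post" else .04))>.004: print("BAD WIDTH",n,w); break
    place(n)
else: 
    arm.movep([.183,-.545,.231],q(-85)) if arm.ik([.183,-.545,.231],q(-85)) is not None else arm.goto_joints([-1.453, 0.181, 1.607, 0, 1.354, -0.206])
from h import *
for n in("top","scene"):
    d=arm.get_image(n); pickle.dump(d,open(n+"2.pkl","wb"))
    r=(slice(130,250),slice(130,420)) if n=="top" else (slice(120,290),slice(130,400))
    cv2.imwrite(f"pics/{n}2.png",cv2.convertScaleAbs(cv2.resize(d["img"][r],None,fx=2.7,fy=2.7,interpolation=cv2.INTER_CUBIC),alpha=1.6,beta=15))
```

```text
lens (np.float64(0.7838318681059482), 28.5, -6.799999999999997) (np.float64(0.44714054999669045), np.float64(0.09624317298928817))
hit False [ 0.63573041 -0.0644351   0.0273812 ]
width 0.039210326340069435
lift width 0.03980556596039011 F [ 0.32741134 -1.2188649  -1.39647739]
place hit True [0.44704367 0.09624189 0.03176607] expect 0.44714054999669045 0.09624317298928817 0.031
t 28.0667 w 0.059385698782568136 [-0.68155487  0.20597268  0.07815028]
post (np.float64(0.26324354612063283), -12, -12.5) (np.float64(0.47853569567810045), np.float64(-0.07819335155144419))
hit False [ 0.60044743 -0.17473576  0.02547682]
width 0.019122231320787626
lift width 0.01900996329550735 F [ 0.40793578  0.53551616 -2.96280472]
place hit True [ 0.47827916 -0.07807341  0.029712  ] expect 0.47853569567810045 -0.07819335155144419 0.029
t 36.3583 w 0.0393649172983966 [ 1.03454613 -0.01043285  0.25678996]
mirror (np.float64(1.3531442616606204), 45, -12.5) (np.float64(0.4512643043218995), np.float64(-0.2012066484485558))
hit False [ 0.64377766 -0.27086378  0.02713298]
width 0.039387563436239156
lift width 0.039663610064639115 F [-0.28332272  0.25387631 -2.64484225]
place hit True [ 0.4511625  -0.20104537  0.03183011] expect 0.4512643043218995 -0.2012066484485558 0.031
t 44.9083 w 0.059229271725222625 [-0.46426225 -0.58638353 -0.31108863]
```

View pics/scene2.png

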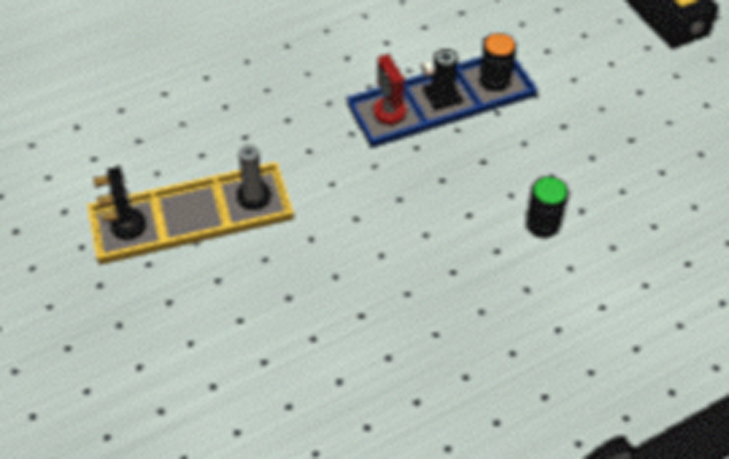

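View pics/top2.png

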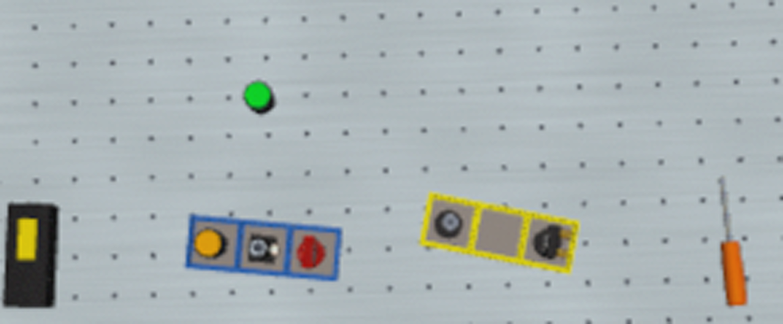

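All five pieces stand in their own bays: lens, holder and amber in blue (crop 311–208, ~245), steel post and mirror in yellow (449,223 and 548,241). Before I hand in, I'll check the numbers.

Run:
```python
from go import *
from h import *
np.set_printoptions(precision=4,suppress=True)
T0,S0,T,S=[pickle.load(open(f,"rb")) for f in("top0.pkl","scene0.pkl","top2.pkl","scene2.pkl")]
def loc(P,t):
    (c,a)=TR[t];a=np.radians(a);u=np.array([np.cos(a),np.sin(a)]);v=np.array([u[1],-u[0]])
    return np.array([(P[:2]-c)@v,(P[:2]-c)@u])
for n,t,b,h in(("amber","b",.063,.055),("holder","b",0,.06),("lens","b",-.063,.07),("post","y",.063,.07),("mirror","y",-.063,.07)):
    (c,a)=TR[t];a=np.radians(a);p=np.array(c)+b*np.array([np.cos(a),np.sin(a)])
    for dn,d in(("T",T),("S",S)):
        W=cloud(d);m=(np.linalg.norm(W[...,:2]-p,axis=-1)<.03)&(W[...,2]>h-.006)&(W[...,2]<h+.02)
        print(n,dn,m.sum(),"tray xy",loc(np.median(W[m],0),t),"ztop-h",np.median(W[m][:,2])-h)
def cen(d,lo,hi,box):
    m=cv2.inRange(hsv(d),lo,hi);k=np.zeros_like(m);k[box]=m[box];M=cv2.moments(k,True);return np.array([M["m10"],M["m01"]])/M["m00"]
for nm,lo,hi,box in(("green",(50,130,60),(75,255,255),np.s_[140:200,200:250]),("laser",(20,120,80),(34,255,255),np.s_[200:250,125:160]),("driver",(3,130,80),(22,255,255),np.s_[190:250,390:415])):
    print(nm,"px shift",cen(T,lo,hi,box)-cen(T0,lo,hi,box))
print(arm.get_tcp_pos(),arm.get_time()); arm.sign_off()
```

```text
amber T 93 tray xy [0.0001 0.0622] ztop-h 0.004460184658355619
amber S 118 tray xy [0.0039 0.0585] ztop-h 0.002860570644455808
holder T 56 tray xy [-0.0009 -0.0022] ztop-h 0.0032443438272930225
holder S 81 tray xy [ 0.0021 -0.0066] ztop-h 0.0011569037261204076
lens T 55 tray xy [ 0.0012 -0.0619] ztop-h 0.003788970845868267
lens S 75 tray xy [ 0.0029 -0.066 ] ztop-h 0.002263325615356651
post T 30 tray xy [-0.002  0.063] ztop-h 0.003189609629587281
post S 54 tray xy [0.0033 0.0616] ztop-h 0.003062146292793805
mirror T 75 tray xy [-0.0013 -0.0635] ztop-h 0.0024850513867120116
mirror S 126 tray xy [ 0.0051 -0.0676] ztop-h 0.001961535877775908
green px shift [0. 0.]
laser px shift [ 0.076  -0.1177]
driver px shift [-0.0179  0.0409]
[ 0.1842 -0.5443  0.2309] 46.6167
the job is handed in; nothing more can be done
```

I placed all five pieces upright in bays of their own and handed the job in at about 47 s of the 144 s. The amber filter, post holder and lens are in the blue tray, and the steel post and mirror are in the yellow tray. The hand-in reports no verdict, so success rests on my own checks below.

- **Position:** both cameras put every piece within about 5 mm of its tray's long centre line and 7 mm of its bay centre along it. The limits are 20 mm either side and 90 mm along.
- **Height:** the tops read 1 to 4.5 mm above the pieces' own heights, so they are on the 4 mm bay floors within depth noise. The scene camera read up to 2 mm lower than the top one.
- **Contact:** each piece touched down within 1 mm of the expected height and was then released. The arm is parked clear of the work, back at its start position.
- **Bystanders:** the green filter, laser head and screwdriver shifted by less than 0.15 pixel in the top view, so I take them as unmoved.
- **Disagreements:** the two cameras differ by up to about 6 mm on piece positions, mostly because the scene camera also sees the sides. No check failed. I judged uprightness only from the pictures and the heights.

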